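# Reload the bean-bag stapler at the café counter

### The arm

A 7-joint arm with a two-finger parallel gripper is mounted at the origin on the work surface. World frame = base frame: x ahead of the robot, y to its left, z up, the work surface at z = 0. Lengths are in m, angles in rad, forces in N, time in s.
With the tool pointing down it reaches from about 0.4 to 0.85 m from the base axis. Payload 4.5 kg.
Tool frame: the origin (TCP) lies midway between the tips of the shut fingers; the grasp point (between the pads) lies 19 mm behind it; z points along the fingers, y is the line along which they close (so a half turn about z gives the same grasp; the last joint's range is limited). The gripper opens to 88 mm and grips with 3 to 60 N. Pads are 18 mm wide; open, the fingers measure 123 mm over their backs; the gripper's body (75 mm by 187 mm) begins 45 mm behind the grasp point.
Start: joints at [1.228, 0.689, -0.195, 1.565, 0.157, 0.902, -0.215], TCP at [0.23, -0.581, 0.203] pointing down, gripper open.
Joint ranges: [-3.01, 3.01], [-0.46, 2.08], [-1.47, 1.51], [0.13, 2.56], [-1, 4.14], [0.04, 2.09], [-2.66, 2.66]. Speed limits (rad/s): [2.57, 2.57, 3.14, 3.14, 3.14, 3.14, 3.14].

### API

Orientations are given as a unit quaternion [x, y, z, w].
In Python, from plant import r, eyes, finish_job gives the robot as it stands. The module is installed in compiled form; this text tells all that it offers.
- The arm moves only by the tool move_arm, never from a script. Its argument "motion" is a list of rows, each a list of 7 numbers: the shift along the tool's x, y, z in mm, then the turn, a rotation vector about the tool's x, y, z in degrees, then the closure, from 0 (fully open) to 1 (shut). A call has 1 to 5 rows; each row is the pose to reach, as a shift and turn from the pose commanded when the call began, along the tool's axes at that moment; what a row does not reach only later rows make up. A row lasts 1/8 s, in which the tool goes at most 62.5 mm and 10.7 degrees, less where a joint would pass 70% of its speed; a pose out of reach is approached as far as the arm can. A call with a gripper value outside its range is refused whole. The fingers move at their own pace and stop on an object; "newtons" is the grip in N (left out, the last holds). Time passes only in rows, so rows that repeat a pose let the fingers close. It gives the time, the measured TCP pose, the force, the opening and the grip force at its end, in the units of the state.
- r.get_state(): the state, without advancing time (a new reading comes with each control period).
- eyes.snapshot(name): name is "scene" or "top"; returns a dict with "frame" (400x640x3 uint8, red, green, blue), "z_map" (400x640 float32, m along the optical axis (not along the pixel's ray), 0 where there is no reading), "intrinsics" (3x3 intrinsics, pixels), "world_to_cam" (4x4, takes a point from world to camera coordinates). Camera axes: x right, y down, z forward; pixel columns grow to the right and rows downward; lengths in m; the calibration is good to about 2 mm. A picture is of the moment at which its call begins.
- finish_job(): hands the job in; it is judged then, once.
The state is a dict: "clock": time; "q": joint angles; "qd": joint speeds; "joint_torque": joint torques, N m; "tool_pos": TCP position; "eef_rot": TCP orientation; "contact_force": force on the tool from outside, world axes, zero at the start; "moment": the same for the moment, N m; "opening": opening from 0.0 (shut) to 1.0 (fully open); "finger_force": force on a finger pad.
Only numpy, scipy, OpenCV 4.12 (cv2) and the standard library are available. Lean on these libraries where they do the work, as an engineer would, in place of code of your own. Each camera call takes 0.05 s, during which the arm holds its last target. There are 200 camera calls.

### The job

The stapler we close the coffee-bean bags with is empty and its tray is out: load the tall, full-length strip of staples into the tray, crown up, by pressing its end against the spring pusher until the other end drops in behind the nose plate, and seat it right down on the tray floor. Go by feel - never ram the pusher to its stop or force the strip. Then let go of the strip, slide the tray fully home into the stapler without slamming it, and leave everything else on the counter where it is.

Things in the scene. Friction and masses are not known exactly. Their poses are not given: they have to be found in the camera images.
- stapler: heavy black bench stapler, fixed, with its magazine tray drawn out in front (-x). Origin on the counter under the head's mouth; x to its rear, y left, z up. Head 40 mm wide, from the mouth back to x 225 mm; top 72 mm above the counter near the mouth, up to 91 mm behind x 60. Base plate 64 mm wide, 12 mm high, from x -24 mm. All heights here are above the counter
- mouth (a point): centre of the mouth of the stapler's head, at x 0, 44 mm up, fixed to the head. The mouth is 23 mm wide and its roof is at 58 mm: a strip standing proud will not go in. Tray home: inner face of its nose plate at this x. The tray stays where it is left and runs stiffly: about 22 N to slide, and a hard stop when home; keep the push under 30 N
- tray_line (a point): fixed point on the tray's centre line, 100 mm ahead of the mouth, level with the tray floor (32 mm). Tray: channel open above, walls 16 mm apart inside, up to 40 mm, lips flaring to 42.5 mm. Nose plate at its front end: 30 mm wide, 4 mm thick, from 20 to 41 mm high; its inner face starts 90 to 110 mm ahead of the mouth (not measured: see or feel it)
- pusher_line (a point): fixed point on the same line, 50 mm ahead of the mouth, 44 mm up. Pusher: sprung block in the tray, 13 mm wide, top at 56 mm; its front face rests 48 mm behind the nose plate's inner face, yields to 2.5 N rising to 3.6 N, hard stop at 84.5 mm. So the 80 mm strip must push it back 32 to 36.5 mm from first touch. Over 15 N on the strip bends staples
- strip_center (a point): centre of the tall staple strip: a steel-grey bar 80 mm long (its x), 13 mm wide (y), 24 mm high, standing on its legs with the crown up (z up), 22 to 45 g; this point is 12 mm above its underside. Gripped by its upper half it clears the tray walls. Seated in the tray its centre is 44 mm above the counter and, against the nose plate, 40 mm behind the plate's inner face
- strip: the same tall strip; origin at the centre of its underside, x along its length
- short_center (a point): centre of another strip, the wrong one, also 13 mm wide but only 50 mm long and 12 mm high; leave it. It may lie in either place
- tumbler: glass tumbler, 68 mm across, 85 mm high; origin under its centre; leave it
- saucer: white saucer, 124 mm across, 16 mm high; origin under its centre; leave it
- spoon_grip (a point): handle of a steel spoon 150 mm long; leave it
- jar: amber jar with black lid, 74 mm across, 115 mm high; origin under its centre; leave it
- spray: white spray bottle, 68 mm across, 215 mm high; origin under its centre; leave it
- carton: open paper carton of spare staple strips, 100 x 75 x 32 mm; origin under its centre; leave it
Things that resemble listed ones, but are neither listed nor needed, are in the scene too. Leave any turquoise look-alike of the strip alone.

How it is judged:
On the way, in this order (a step that is already met when the one before it is completed fails the run):
1. the tall strip lies seated in the drawn-out tray, crown up, let go (z of strip_center in the frame of stapler between 0.042 and 0.0458 m and y of strip_center in the frame of stapler between -0.0028 and 0.0028 m and angle between the x axis of strip_center and the x axis of stapler, either way round below 0.05 rad and angle between strip_center's own z axis and vertical below 0.05 rad and contact force between strip and the fingers below 0.1 N and x of strip_center in the frame of stapler between -0.078 and -0.035 m), for 0.2 s.
2. the tray is home in the head with the strip in it (z of strip_center in the frame of stapler between 0.042 and 0.0458 m and y of strip_center in the frame of stapler between -0.0028 and 0.0028 m and angle between the x axis of strip_center and the x axis of stapler, either way round below 0.05 rad and angle between strip_center's own z axis and vertical below 0.05 rad and x of strip_center in the frame of stapler between 0.0365 and 0.0435 m), for 0.2 s.
At the end, for the whole second after the job is handed in: Strip crown up in the closed stapler: its centre 40 mm behind the head's mouth (+-3.5 mm, so the tray is home), 44 mm above the counter (-2/+1.8 mm), within 2.8 mm and 0.05 rad of the centre line, at rest; everything else within 30 mm of its start (all of step 2 and linear speed of strip below 0.01 m/s and distance of each of short_center, tumbler, saucer, spoon_grip, jar, spray, carton from where it was at the start of the episode below 0.03 m); the robot touches nothing.
It fails at once if the strip is forced: more than 20 N between the strip and the stapler (its pusher, nose, tray or head) (contact force between strip and stapler above 20 N).
It fails at once if the stapler or its tray is shoved with more than 36 N (contact force between any of the fingers, the arm and stapler above 36 N).
It fails at once if another thing on the counter is pushed away by more than 30 mm (distance of any of short_center, tumbler, saucer, spoon_grip, jar, spray, carton from where it was at the start of the episode above 0.03 m).
It also fails if it takes over 67 s, if anything falls off the work surface, if the arm or the gripper's body presses on something with over 40 N, if the wrist force passes 120 N, or if a joint passes its speed limit or range.

## Working session

There is one attempt and no reset: what is moved stays moved. The work goes in short steps, Python scripts to look and compute and a tool call to move; the robot and the scene stay as the last step left them, time stands still between calls to the robot, and variables do not carry over. Pictures are saved under pics/ and viewed, at most 12 in all, crops included, and the job is handed in when it is done.

Besides the shell and the picture viewer there is one more tool, called by a JSON object that holds its "api" and its "payload". move_arm: Moves the arm, as the interface text tells. Its arguments: {"type":"object","properties":{"motion":{"type":"array","items":{"type":"array","items":{"type":"number"}}},"newtons":{"type":"number"}},"required":["motion"]}

```bash
mkdir -p pics; cat > h.py <<'E'
import numpy as np,cv2
from plant import r,eyes
from scipy.spatial.transform import Rotation as R
def snap(n):
    d=eyes.snapshot(n); return d
def pts(d):
    K=d["intrinsics"];z=d["z_map"];v,u=np.indices(z.shape)
    c=np.stack([(u-K[0,2])/K[0,0]*z,(v-K[1,2])/K[1,1]*z,z,np.ones_like(z)],-1)
    return (c@np.linalg.inv(d["world_to_cam"]).T)[...,:3]
def save(d,n,crop=None,s=1):
    im=d["frame"][...,::-1]
    if crop: u0,v0,u1,v1=crop; im=im[v0:v1,u0:u1]
    cv2.imwrite(f"pics/{n}.png",cv2.resize(im,None,fx=s,fy=s,interpolation=cv2.INTER_CUBIC))
E
python3 - <<'E'
from h import *
for n in("scene","top"):
    d=snap(n);save(d,n);np.savez(n,**d);print(n,d["intrinsics"].tolist(),np.linalg.inv(d["world_to_cam"]).round(3).tolist())
print(r.get_state())
E
```

```text
scene [[399.1745047457634, 0.0, 323.7675643048102], [0.0, 399.1745047457634, 204.50148035108552], [0.0, 0.0, 1.0]] [[-0.166, 0.808, -0.565, 1.101], [0.986, 0.14, -0.09, 0.063], [0.006, -0.572, -0.82, 0.863], [0.0, 0.0, 0.0, 1.0]]
top [[412.3766463930776, 0.0, 315.63919095808876], [0.0, 412.3766463930776, 204.51429543013236], [0.0, 0.0, 1.0]] [[-0.01, -0.981, 0.192, 0.347], [-1.0, 0.013, 0.019, -0.021], [-0.021, -0.192, -0.981, 1.237], [0.0, 0.0, 0.0, 1.0]]
{'clock': 0.1, 'q': array([ 1.22781388,  0.68993145, -0.19451778,  1.56623027,  0.15729262,
        0.90249295, -0.21507181]), 'qd': array([ 1.77840650e-05, -1.49386831e-03, -1.41395995e-05, -3.81252335e-03,
       -4.33665551e-04,  1.34728942e-03, -2.32176275e-03]), 'joint_torque': array([-2.89890522e-03, -5.28493631e+01, -1.27116110e+00, -1.53834325e+01,
       -5.25030855e-02,  2.06343684e-03,  6.20017590e-05]), 'tool_pos': array([ 0.2296832 , -0.5805937 ,  0.20237326]), 'eef_rot': array([ 9.82297373e-01,  1.87326378e-01, -2.11827474e-04, -8.08808413e-04]), 'contact_force': array([-0.18584164,  0.61659367, -0.54377751]), 'moment': array([-0.0245357 , -0.01438485,  0.0343634 ]), 'finger_force': 0.0, 'opening': 0.9970055083760788}
```

View pics/scene.png

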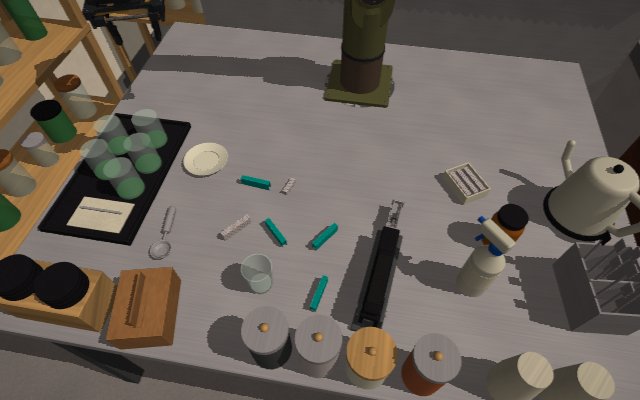

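View pics/top.png

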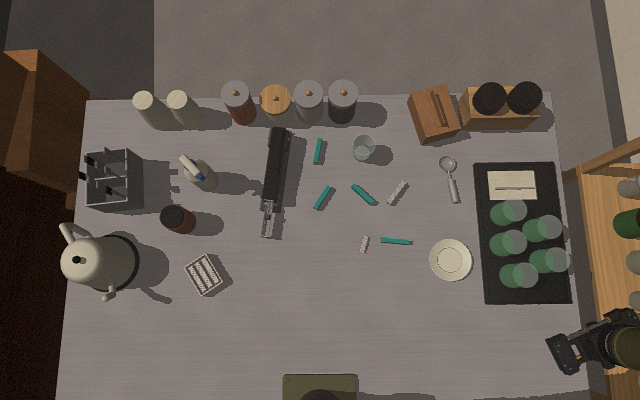

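The scene view shows the long grey strip at (235,227), the short grey one at (288,185), and the stapler with its tray end at (397,203). In the top view these are at (397,193), (364,244) and (268,225).

Possible confusions (top view pixels):
- Grey: (397,193), long and tall; (364,244), short and wrong.
- Turquoise look-alikes: (319,151), (323,197), (363,194), (396,241).
- Strips inside the carton: (204,274).

I choose (397,193), and will check it and the tray in a close crop.

```bash
python3 - <<'E'
from h import *
T=dict(np.load("top.npz"));S=dict(np.load("scene.npz"))
a=cv2.resize(T["frame"][165:255,345:435],(400,400),interpolation=cv2.INTER_CUBIC)
b=cv2.resize(T["frame"][110:250,230:300],(300,600),interpolation=cv2.INTER_CUBIC)
c=np.zeros((600,700,3),np.uint8);c[:400,:400]=a;c[:,400:]=b
cv2.imwrite("pics/c1.png",c[...,::-1])
for n,d,box in(("top",T,(380,175,415,210)),("scene",S,(215,210,255,242)),("short",T,(355,232,374,255))):
    P=pts(d);u0,v0,u1,v1=box;Q=P[v0:v1,u0:u1].reshape(-1,3)
    m=Q[:,2]>(0.006 if n=="short" else 0.012);Q=Q[m];zt=np.percentile(Q[:,2],80)
    m=Q[:,2]>zt-0.006;Q=Q[m];r_=cv2.minAreaRect((Q[:,:2]*1000).astype(np.float32));print(n,len(Q),zt,Q.mean(0),r_)
# stapler: height profile
P=pts(T);Q=P[110:245,235:300].reshape(-1,3)
H=Q[Q[:,2]>0.066];rr=cv2.minAreaRect((H[:,:2]*1000).astype(np.float32));print("head",rr,cv2.boxPoints(rr).round(1).tolist())
L=Q[(Q[:,2]>0.025)&(Q[:,0]<H[:,0].min()-0.003)];print("tray",len(L),cv2.boxPoints(cv2.minAreaRect((L[:,:2]*1000).astype(np.float32))).round(1).tolist())
E
```

```text
top 117 0.027636264207061913 [ 0.60645374 -0.22631824  0.0874866 ] ((499.14794921875, -142.3992919921875), (12.531704902648926, 388.9650573730469), 51.911468505859375)
scene 179 0.02440811438865531 [ 0.6350094  -0.2278417   0.04652915] ((860.3209838867188, -108.91328430175781), (586.7196655273438, 76.57744598388672), 28.035551071166992)
short 73 0.015929771996910657 [ 0.45990379 -0.13044502  0.0807964 ] ((411.35235595703125, -91.95677185058594), (26.88604736328125, 189.4514923095703), 50.141685485839844)
head ((616.4989624023438, 64.90216827392578), (565.1137084960938, 187.10250854492188), 18.62580108642578) [[318.8999938964844, 63.29999923706055], [378.6000061035156, -114.0], [914.0999755859375, 66.5], [854.4000244140625, 243.8000030517578]]
tray 0 [[0.0, 0.0], [0.0, 0.0], [0.0, 0.0], [0.0, 0.0]]
```

View pics/c1.png

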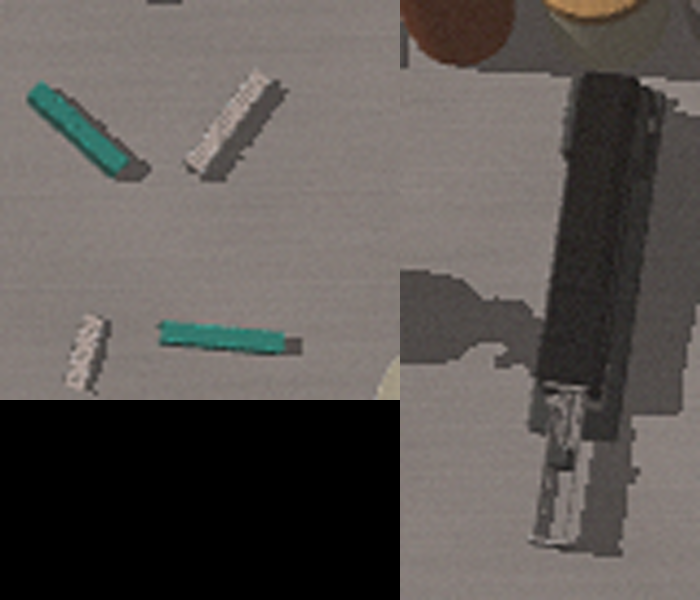

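The crop confirms a long textured grey bar at top (397,193) and the short bar at (364,244). The tray nose is at about (268,236). Depth has outliers, so I'll filter it and measure again.

```bash
python3 - <<'E'
from h import *
T=dict(np.load("top.npz"));S=dict(np.load("scene.npz"))
def ray(d,uv,z):
    M=np.linalg.inv(d["world_to_cam"]);uv=np.atleast_2d(uv);K=d["intrinsics"]
    v=np.c_[uv,np.ones(len(uv))]@np.linalg.inv(K).T@M[:3,:3].T
    return M[:3,3]+v*((z-M[2,3])/v[:,2])[:,None]
def fit(Q):
    r_=cv2.minAreaRect((Q[:,:2]*1000).astype(np.float32));return np.round(r_[0],1),np.round(r_[1],1),round(r_[2],1)
for n,d,(u0,v0,u1,v1) in(("top",T,(380,175,415,210)),("scene",S,(215,210,255,242))):
    g=d["frame"][v0:v1,u0:u1].astype(int);b=np.median(g,axis=(0,1));print(n,b)
    m=(g.sum(2)-b.sum()>30).astype(np.uint8)
    k,l,st,c=cv2.connectedComponentsWithStats(m);i=1+st[1:,4].argmax();vv,uu=np.where(l==i)
    Q=ray(d,np.c_[uu+u0,vv+v0].astype(float),0.024);print(" colour@24mm",len(Q),fit(Q),Q.mean(0).round(4))
    P=pts(d)[v0:v1,u0:u1].reshape(-1,3);q=P[(P[:,2]>.017)&(P[:,2]<.032)];q=q[np.linalg.norm(q[:,:2]-np.median(q[:,:2],0),axis=1)<.05];print(" depth",len(q),fit(q),q.mean(0).round(4))
for n,d,(u0,v0,u1,v1) in(("top",T,(235,115,300,245)),("scene",S,(345,190,415,335))):
    Q=pts(d)[v0:v1,u0:u1].reshape(-1,3)
    H=Q[(Q[:,2]>.064)&(Q[:,2]<.1)&(Q[:,0]<.8)]
    med=np.median(H,0);H=H[abs(H[:,1]-med[1])<.06]
    print(n,"head",len(H),fit(H),H[:,0].min(),H[:,0].max())
    # centreline per x slice
    for x in np.arange(.48,.76,.02):
        s=Q[(abs(Q[:,0]-x)<.01)&(Q[:,2]>.03)&(Q[:,2]<.1)&(Q[:,1]>0)&(Q[:,1]<.2)]
        if len(s)>3:print(round(x,2),len(s),np.percentile(s[:,1],[3,50,97]).round(4),np.percentile(s[:,2],[10,50,95]).round(3))
E
```

```text
top [132. 124. 120.]
 colour@24mm 85 (array([ 622.3, -238.5]), array([14.3, 79.5]), 51.9) [ 0.6227 -0.2389  0.024 ]
 depth 116 (array([ 620.4, -237.5]), array([12.5, 80.8]), 51.9) [ 0.6199 -0.2371  0.0251]
scene [139. 131. 127.]
 colour@24mm 118 (array([ 619.7, -235.9]), array([14.3, 80. ]), 51.5) [ 0.6201 -0.2358  0.024 ]
 depth 183 (array([ 620.3, -237. ]), array([16.8, 78.2]), 50.1) [ 0.6218 -0.236   0.0228]
top head 1011 (array([695.8, 128.5]), array([ 54.8, 213.4]), 81.0) 0.5882261435590703 0.7998938109251139
0.48 11 [0.1391 0.1496 0.1573] [0.031 0.036 0.045]
0.5 51 [0.1422 0.1552 0.1642] [0.032 0.037 0.044]
0.52 53 [0.1389 0.152  0.16  ] [0.032 0.035 0.047]
0.54 56 [0.1365 0.1466 0.1573] [0.033 0.043 0.059]
0.56 42 [0.1339 0.1439 0.1551] [0.034 0.042 0.058]
0.58 51 [0.1281 0.1416 0.1521] [0.032 0.041 0.051]
0.6 124 [0.1182 0.1364 0.1569] [0.042 0.071 0.076]
0.62 108 [0.1151 0.1333 0.1543] [0.067 0.073 0.077]
0.64 102 [0.1122 0.1296 0.1518] [0.066 0.073 0.075]
0.66 113 [0.1099 0.128  0.1489] [0.067 0.075 0.082]
0.68 107 [0.1071 0.1241 0.1457] [0.067 0.082 0.087]
0.7 101 [0.1048 
[... 364 characters left out ...]
46 0.1677] [0.031 0.035 0.042]
0.52 46 [0.1399 0.1511 0.1615] [0.031 0.034 0.044]
0.54 42 [0.1368 0.1453 0.1587] [0.033 0.042 0.057]
0.56 72 [0.135  0.1463 0.1563] [0.032 0.045 0.055]
0.58 11 [0.1371 0.1447 0.1513] [0.045 0.048 0.069]
0.6 112 [0.1208 0.1387 0.1575] [0.07  0.071 0.073]
0.62 134 [0.1179 0.1376 0.1562] [0.07  0.072 0.074]
0.64 137 [0.1153 0.135  0.1545] [0.069 0.071 0.074]
0.66 121 [0.1124 0.1312 0.151 ] [0.069 0.076 0.079]
0.68 138 [0.1099 0.1289 0.1486] [0.071 0.081 0.084]
0.7 149 [0.107  0.1256 0.1447] [0.076 0.083 0.086]
0.72 159 [0.1046 0.1239 0.1429] [0.072 0.085 0.087]
0.74 158 [0.1019 0.1211 0.1392] [0.077 0.086 0.089]
0.76 214 [0.0909 0.1171 0.1427] [0.061 0.086 0.09 ]
```

```bash
cat >> h.py <<'E'
def go(x,y,z,yaw):
    s=r.get_state();A=R.from_quat(s["eef_rot"])
    Tt=R.from_euler("z",yaw,degrees=True)*R.from_euler("x",180,degrees=True)
    d=A.inv().apply(np.array([x,y,z])-s["tool_pos"])*1000
    print("t",s["clock"],"pos",s["tool_pos"].round(4),"F",s["contact_force"].round(2),"open",round(s["opening"],3))
    print("shift mm",d.round(1),"turn deg",(A.inv()*Tt).as_rotvec(degrees=True).round(1))
E
python3 -c "
from h import *
go(.6207,-.2371,.12,-38.1)"
```

```text
t 0.1 pos [ 0.2297 -0.5806  0.2024] F [-0.19  0.62 -0.54] open 0.997
shift mm [ 490.  -175.3   82.6] turn deg [-0.1  0.1 59.7]
```

{"api": "move_arm", "payload": {"motion": [[54,-20,0,0,0,10,0.2],[109,-39,5,0,0,20,0.5],[163,-58,10,0,0,30,0.5],[217,-78,20,0,0,40,0.5],[272,-97,30,0,0,50,0.5]], "newtons": 15}}

```text
clock: 0.72
tool_pos: [0.4482, -0.3895, 0.1726]
eef_rot: [0.969, -0.248, -0.0, -0.0]
contact_force: [0.4, -0.4, -0.1]
opening: 0.505
finger_force: 0.0
```

```bash
python3 -c "
from h import *
go(.6207,-.2371,.10,-38.1)"
```

```text
t 0.725 pos [ 0.4482 -0.3895  0.1726] F [ 0.43 -0.37 -0.12] open 0.505
shift mm [  78.  -216.5   72.6] turn deg [0.  0.  9.4]
```

{"api": "move_arm", "payload": {"motion": [[20,-54,15,0,0,9.4,0.5],[39,-108,30,0,0,9.4,0.5],[59,-162,50,0,0,9.4,0.5],[78,-216.5,72,0,0,9.4,0.5],[78,-216.5,72,0,0,9.4,0.5]]}}

```text
clock: 1.35
tool_pos: [0.6218, -0.2293, 0.0982]
eef_rot: [0.948, -0.319, -0.002, -0.003]
contact_force: [-0.5, -1.5, 0.4]
opening: 0.496
finger_force: 0.0
```

```bash
python3 - <<'E'
from h import *
go(.6207,-.2371,.0125,-38.1)
d=snap("scene");e=snap("top");save(d,"c2",(190,170,290,250),6)
np.savez("s2",**d);np.savez("t2",**e)
E
```

```text
t 1.35 pos [ 0.6218 -0.2293  0.0982] F [-0.49 -1.54  0.43] open 0.496
shift mm [ 4.2  7.2 85.6] turn deg [-0.2  0.3  0.9]
```

View pics/c2.png

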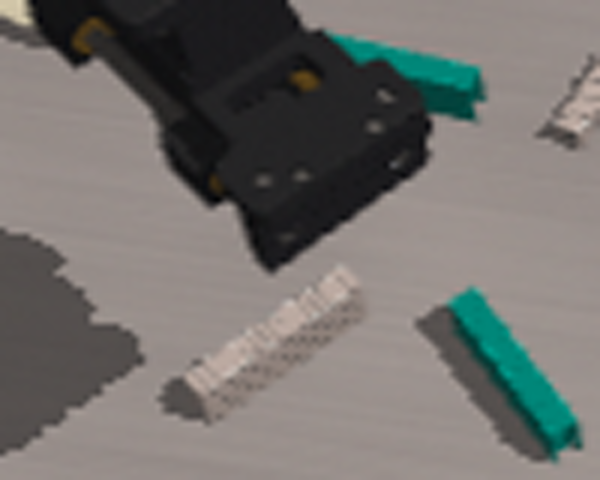

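The crop shows the tall strip at about (275,340) standing crown up, clear of the turquoise bars, with the gripper above it. I'll let the arm settle and correct.

{"api": "move_arm", "payload": {"motion": [[0,0,0,0,0,0,0.5],[0,0,0,0,0,0,0.5]]}}

```text
clock: 1.7
tool_pos: [0.618, -0.2395, 0.1018]
eef_rot: [0.946, -0.325, 0.0, 0.0]
contact_force: [-0.6, -0.1, -0.2]
opening: 0.498
finger_force: 0.0
```

```bash
python3 -c "
from h import *
go(.6207,-.2371,.0125,-38.1)"
```

```text
t 1.7 pos [ 0.618  -0.2395  0.1018] F [-0.58 -0.08 -0.24] open 0.498
shift mm [ 0.6 -3.7 89.3] turn deg [ 0.  -0.   0.1]
```

{"api": "move_arm", "payload": {"motion": [[0.5,-2,20,0,0,0,0.5],[0.5,-2,45,0,0,0,0.5],[0.5,-2,60,0,0,0,0.5],[0.5,-2,60,0,0,0,0.5],[0.5,-2,60,0,0,0,0.5]]}}

```text
clock: 2.33
tool_pos: [0.6209, -0.2367, 0.0416]
eef_rot: [0.946, -0.324, 0.001, 0.0]
contact_force: [0.0, -0.5, 0.4]
opening: 0.502
finger_force: 0.0
```

```bash
python3 -c "
from h import *
go(.6207,-.2371,.0125,-38.1)"
```

```text
t 2.325 pos [ 0.6209 -0.2367  0.0416] F [ 0.01 -0.46  0.38] open 0.502
shift mm [ 0.1  0.4 29.1] turn deg [-0.  -0.1  0.3]
```

{"api": "move_arm", "payload": {"motion": [[0,0.4,15,0,0,0,0.5],[0,0.4,29,0,0,0,0.5],[0,0.4,29,0,0,0,0.5],[0,0.4,29,0,0,0,1],[0,0.4,29,0,0,0,1]], "newtons": 20}}

```text
clock: 2.95
tool_pos: [0.6206, -0.2368, 0.0126]
eef_rot: [0.946, -0.324, 0.0, 0.0]
contact_force: [0.2, 1.1, 1.0]
opening: 0.299
finger_force: 0.0
```

{"api": "move_arm", "payload": {"motion": [[0,0,0,0,0,0,1],[0,0,0,0,0,0,1],[0,0,0,0,0,0,1]]}}

```text
clock: 3.32
tool_pos: [0.6203, -0.2366, 0.0122]
eef_rot: [0.946, -0.324, 0.0, 0.0]
contact_force: [0.7, -0.6, 0.1]
opening: 0.006
finger_force: 0.0
```

```bash
python3 - <<'E'
from h import *
go(.6207,-.2371,.0125,-38.1)
# nose front edge in the two first pictures
for n,(u0,v0,u1,v1) in (("top",(255,215,285,245)),("scene",(380,190,415,230))):
    d=dict(np.load(n+".npz"));P=pts(d)[v0:v1,u0:u1].reshape(-1,3)
    a=np.array([np.cos(-.1357),np.sin(-.1357)]);s=(P[:,:2]-[.589,.140])@a;l=(P[:,:2]-[.589,.140])@[-a[1],a[0]]
    m=(P[:,2]>.018)&(P[:,2]<.065)&(abs(l)<.025)&(s<-.02)
    for k in np.arange(-.116,-.04,.004):
        q=m&(s>=k)&(s<k+.004)
        if q.sum():print(n,round(k,3),q.sum(),"l",np.percentile(l[q],[5,95]).round(4),"z",np.percentile(P[q,2],[10,50,90]).round(3))
E
```

```text
t 3.325 pos [ 0.6203 -0.2366  0.0122] F [ 0.65 -0.63  0.07] open 0.006
shift mm [ 0.6  0.2 -0.3] turn deg [-0.  -0.   0.3]
top -0.104 11 l [-0.0127  0.0111] z [0.031 0.036 0.041]
top -0.1 12 l [-0.0147  0.0104] z [0.039 0.043 0.044]
top -0.096 13 l [-0.0098  0.0097] z [0.032 0.034 0.042]
top -0.092 9 l [-0.0085  0.0098] z [0.032 0.038 0.042]
top -0.088 12 l [-0.0095  0.0096] z [0.032 0.035 0.043]
top -0.084 10 l [-0.0067  0.0087] z [0.03  0.034 0.043]
top -0.08 8 l [-0.007   0.0086] z [0.033 0.034 0.044]
top -0.076 12 l [-0.0112  0.01  ] z [0.032 0.036 0.047]
top -0.072 11 l [-0.0084  0.0092] z [0.031 0.033 0.044]
top -0.068 10 l [-0.0074  0.0104] z [0.031 0.036 0.04 ]
top -0.064 10 l [-0.009   0.0078] z [0.033 0.036 0.044]
top -0.06 10 l [-0.0064  0.0095] z [0.031 0.035 0.043]
top -0.056 9 l [-0.0091  0.0091] z [0.032 0.034 0.044]
top -0.052 17 l [-0.0103  0.0086] z [0.032 0.039 0.055]
top -0.048 10 l [-0.008   0.0097] z [0.043 0.055 0.058]
top -0.044 9 l [-0.0078  0.0067] z [0.044 0.057 0.058]
top -0.04 7 l [-0.0085  0.007 ] z [0.042 0.049 0.058]
scene -0.104 5 l [-0.0106  0.0011] 
[... 238 characters left out ...]
0.033 0.042]
scene -0.084 13 l [-0.0076  0.011 ] z [0.029 0.033 0.042]
scene -0.08 9 l [-0.0081  0.011 ] z [0.032 0.033 0.042]
scene -0.076 13 l [-0.0081  0.0097] z [0.031 0.033 0.041]
scene -0.072 11 l [-0.0048  0.012 ] z [0.03  0.032 0.041]
scene -0.068 12 l [-0.0093  0.0082] z [0.032 0.034 0.043]
scene -0.064 3 l [-0.0064  0.0117] z [0.04  0.043 0.043]
scene -0.06 6 l [-0.0076  0.0118] z [0.032 0.039 0.041]
scene -0.056 5 l [-0.0089  0.0116] z [0.034 0.041 0.042]
scene -0.052 5 l [-0.0088  0.0092] z [0.034 0.039 0.049]
scene -0.048 15 l [-0.0082  0.0099] z [0.039 0.055 0.058]
scene -0.044 12 l [-0.0061  0.0108] z [0.034 0.049 0.056]
scene -0.04 17 l [-0.0083  0.0098] z [0.036 0.049 0.056]
```

The fingers shut on nothing. I need a look.

```bash
python3 - <<'E'
from h import *
d=snap("scene");e=snap("top");np.savez("s3",**d);np.savez("t3",**e)
a=cv2.resize(d["frame"][170:270,190:290],(400,400),interpolation=cv2.INTER_CUBIC);b=cv2.resize(e["frame"][150:250,345:445],(400,400),interpolation=cv2.INTER_CUBIC)
cv2.imwrite("pics/c3.png",np.hstack([a,b])[...,::-1])
E
```

```text
(no output)
```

View pics/c3.png

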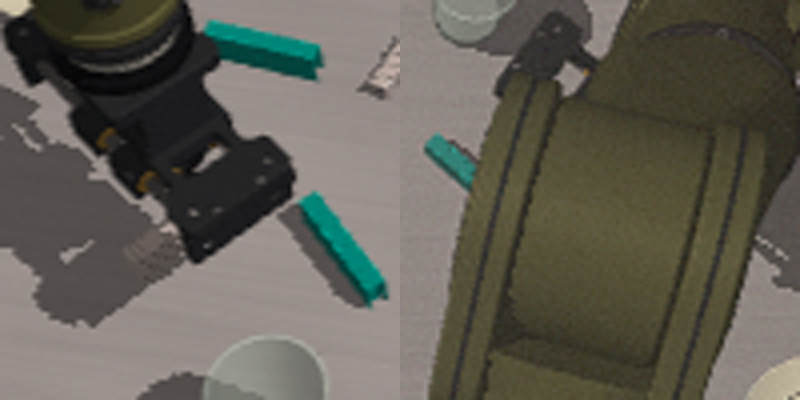

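The strip's left end still shows at (150,255) in the left crop. I'll raise the arm with the fingers shut and look again.

{"api": "move_arm", "payload": {"motion": [[0,0,-10,0,0,0,1],[0,0,-40,0,0,0,1],[0,0,-90,0,0,0,1],[0,0,-120,0,0,0,1],[0,0,-120,0,0,0,1]]}}

```text
clock: 4.05
tool_pos: [0.6223, -0.2376, 0.1356]
eef_rot: [0.946, -0.324, 0.003, 0.0]
contact_force: [1.3, -0.4, -1.2]
opening: 0.001
finger_force: 0.0
```

```bash
cat >> h.py <<'E'
def fit(Q):
    r_=cv2.minAreaRect((Q[:,:2]*1000).astype(np.float32));return np.round(r_[0],1),np.round(r_[1],1),round(r_[2],1)
E
python3 - <<'E'
from h import *
d=snap("scene");np.savez("s4",**d);save(d,"c4",(180,160,300,260),5)
u0,v0,u1,v1=(205,205,262,248);P=pts(d)[v0:v1,u0:u1].reshape(-1,3)
q=P[(P[:,2]>.010)&(P[:,2]<.032)&(P[:,1]<-.19)];q=q[np.linalg.norm(q[:,:2]-np.median(q[:,:2],0),axis=1)<.06];print(len(q),fit(q),q.mean(0).round(4),np.percentile(q[:,2],[5,50,95]))
go(.6207,-.2371,.0125,-38.1)
E
```

```text
237 (array([ 620.8, -236.4]), array([18. , 79.3]), 51.0) [ 0.623  -0.2358  0.0207] [0.01164043 0.02236563 0.02549706]
t 4.1 pos [ 0.6209 -0.2369  0.1335] F [-0.36  0.53 -0.42] open -0.0
shift mm [ -0.3   0.4 121. ] turn deg [-0.1 -0.1  0.3]
```

View pics/c4.png

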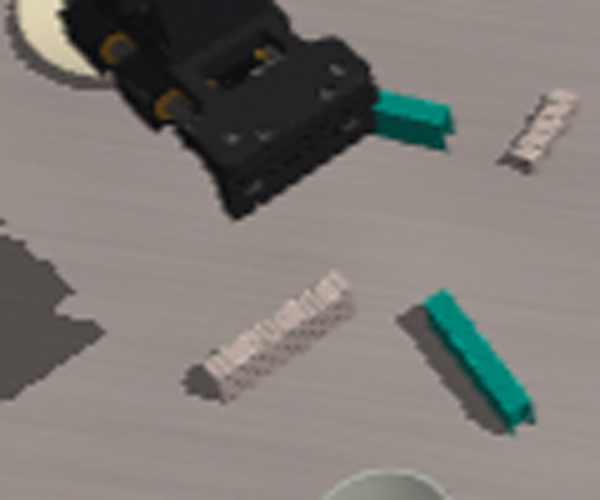

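```bash
python3 - <<'E'
from h import *
d=dict(np.load("s4.npz"));K=d["intrinsics"];W=d["world_to_cam"]
def pr(p):c=W@np.r_[p,1];c=K@c[:3];return (c[:2]/c[2]).round(1)
print("TCP now px",pr([.6209,-.2369,.1335]),"crop",(pr([.6209,-.2369,.1335])-[180,160])*5)
print("TCP low",pr([.6203,-.2366,.0122]),"crop3",(pr([.6203,-.2366,.0122])-[190,170])*4)
for n in("s3","s4"):
    P=pts(dict(np.load(n+".npz")))
    for px in((247,220),(241,203),(246,196),(235,212),(250,190),(228,232)):print(n,px,P[px[1],px[0]].round(4))
# lowest dark points in s4 and s3
for n in("s3","s4"):
    D=dict(np.load(n+".npz"));P=pts(D);m=(D["frame"].sum(2)<110)&(P[...,2]>.008)&(P[...,2]<.5)
    m[:, :200]=0;m[:,300:]=0;m[250:]=0;m[:150]=0
    q=P[m];q=q[np.argsort(q[:,2])][:200];print(n,len(q),np.percentile(q,[5,50,95],axis=0).round(3).tolist())
E
```

```text
TCP now px [225.9 198.7] crop [229.5 193.5]
TCP low [235.5 226.9] crop3 [182.  227.6]
s3 (247, 220) [ 0.6794 -0.1682  0.1529]
s3 (241, 203) [ 0.6398 -0.1928  0.1538]
s3 (246, 196) [ 0.5145 -0.242  -0.0013]
s3 (235, 212) [ 0.6386 -0.2143  0.1114]
s3 (250, 190) [ 0.4934 -0.2368 -0.0011]
s3 (228, 232) [ 0.643  -0.2471  0.0217]
s4 (247, 220) [ 0.5985 -0.2126  0.0167]
s4 (241, 203) [ 0.5389 -0.2486 -0.0012]
s4 (246, 196) [ 5.155e-01 -2.415e-01  1.000e-04]
s4 (235, 212) [ 0.5718 -0.2543  0.003 ]
s4 (250, 190) [ 0.4947 -0.2361  0.0008]
s4 (228, 232) [ 0.6439 -0.2465  0.0233]
s3 200 [[0.606, -0.277, 0.111], [0.652, -0.209, 0.124], [0.693, -0.153, 0.134]]
s4 200 [[0.629, -0.244, 0.236], [0.665, -0.179, 0.243], [0.697, -0.152, 0.25]]
```

The strip hasn't moved, and the body's lowest visible points are about 0.1 m above the TCP, with the fingers hidden from this view. I'll turn the tool so the camera sees the fingers and check where they really are.

{"api": "move_arm", "payload": {"motion": [[0,0,0,0,0,-10,1],[0,0,0,0,0,-20,1],[0,0,0,0,0,-30,1],[0,0,0,0,0,-40,1],[0,0,0,0,0,-50,0.5]]}}

```text
clock: 4.72
tool_pos: [0.619, -0.236, 0.1303]
eef_rot: [0.994, 0.109, -0.001, -0.001]
contact_force: [0.1, -0.1, 0.5]
opening: 0.095
finger_force: 0.0
```

{"api": "move_arm", "payload": {"motion": [[0,0,0,0,0,-10,0.5],[0,0,0,0,0,-10,0.5],[0,0,0,0,0,-10,0.5],[0,0,0,0,0,-10,0.5]]}}

```text
clock: 5.22
tool_pos: [0.62, -0.2365, 0.1318]
eef_rot: [0.981, 0.192, -0.0, -0.0]
contact_force: [0.7, 0.7, 0.1]
opening: 0.497
finger_force: 0.0
```

```bash
python3 - <<'E'
from h import *
d=snap("scene");np.savez("s5",**d)
s=r.get_state();p=s["tool_pos"];A=R.from_quat(s["eef_rot"]).as_matrix();print(p,s["opening"],s["contact_force"],s["eef_rot"])
K=d["intrinsics"];W=d["world_to_cam"]
im=cv2.resize(d["frame"][140:260,170:310],(700,600),interpolation=cv2.INTER_CUBIC)[...,::-1].copy()
for o,c in((0,(0,0,255)),(-.019,(0,255,0)),(-.064,(255,0,0))):
    for k in(-.022,0,.022):
        q=K@(W@np.r_[p+A[:,2]*o+A[:,1]*k,1])[:3];q=q[:2]/q[2];cv2.circle(im,tuple(int(x) for x in (q-[170,140])*5),4,c,-1)
cv2.imwrite("pics/c5.png",im)
P=pts(d);m=(np.linalg.norm(P[...,:2]-p[:2],axis=-1)<.11)&(P[...,2]>.05)&(P[...,2]<.4)
L=(P[m]-p)@A;L=L[np.argsort(-L[:,2])]
print((L[:60:4]*1000).round(0).tolist())
E
```

```text
[ 0.62011397 -0.23651144  0.13191317] 0.49833630261092415 [ 0.59361289 -0.12941895  0.60866174] [ 9.81406329e-01  1.91941590e-01 -2.04466171e-04  4.76701916e-05]
[[9.0, 29.0, -35.0], [-7.0, 21.0, -37.0], [9.0, -23.0, -37.0], [10.0, -30.0, -38.0], [8.0, 24.0, -39.0], [10.0, -34.0, -40.0], [7.0, -28.0, -41.0], [9.0, -24.0, -42.0], [10.0, -35.0, -44.0], [9.0, 22.0, -44.0], [10.0, -31.0, -45.0], [11.0, 33.0, -46.0], [8.0, 26.0, -47.0], [8.0, 28.0, -48.0], [2.0, 21.0, -49.0]]
```

View pics/c5.png

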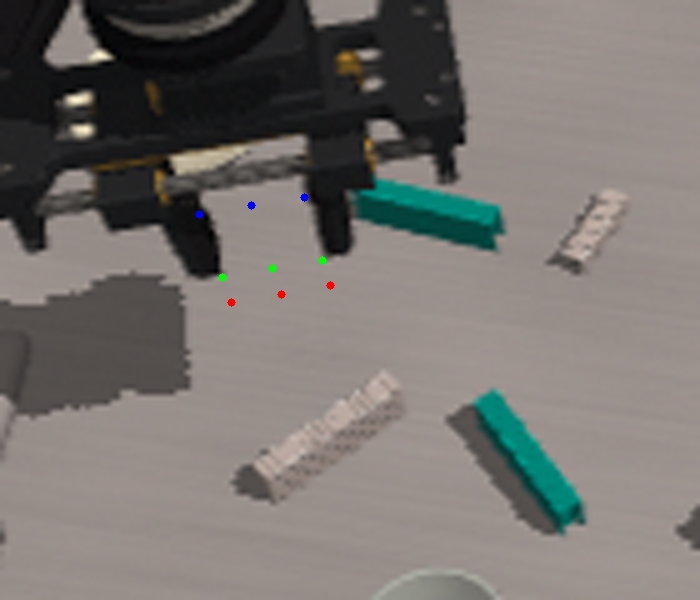

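The picture shows the real fingertips at about (205,270) and (335,250). That is about 35 mm above the reported TCP (red dots), though laterally centred. So the fingers really end 35 mm short of the TCP, and I'll allow for that: a tip height of 12 mm means a reported z of about -23 mm.

{"api": "move_arm", "payload": {"motion": [[0,0,10,0,0,10,0.5],[0,0,30,0,0,20,0.5],[0,0,50,0,0,30,0.5],[0,0,70,0,0,40,0.5],[0,0,90,0,0,50,0.5]]}}

```text
clock: 5.9
tool_pos: [0.6205, -0.2365, 0.0416]
eef_rot: [0.97, -0.243, 0.0, 0.0]
contact_force: [0.9, -0.2, 0.7]
opening: 0.502
finger_force: 0.0
```

{"api": "move_arm", "payload": {"motion": [[0,0,10,0,0,10.2,0.5],[0,0,10,0,0,10.2,0.5],[0,0,10,0,0,10.2,0.5],[0,0,10,0,0,10.2,0.5]]}}

```text
clock: 6.4
tool_pos: [0.6208, -0.2369, 0.0329]
eef_rot: [0.946, -0.325, 0.001, -0.0]
contact_force: [0.1, -0.9, -0.9]
opening: 0.505
finger_force: 0.0
```

```bash
python3 -c "
from h import *
go(.6207,-.2368,-.0225,-38.5)"
```

```text
t 6.4 pos [ 0.6208 -0.2369  0.0329] F [ 0.08 -0.93 -0.94] open 0.505
shift mm [-0.2  0.  55.4] turn deg [-0.  -0.1  0.6]
```

{"api": "move_arm", "payload": {"motion": [[0,0,20,0,0,0.5,0.5],[0,0,35,0,0,0.5,0.5],[0,0,45,0,0,0.5,0.5],[0,0,50,0,0,0.5,0.5],[0,0,54,0,0,0.5,0.5]]}}

```text
clock: 7.02
tool_pos: [0.6204, -0.2367, -0.0222]
eef_rot: [0.944, -0.33, 0.0, 0.0]
contact_force: [0.1, 0.4, 0.4]
opening: 0.501
finger_force: 0.0
```

{"api": "move_arm", "payload": {"motion": [[0,0,0,0,0,0,0.7],[0,0,0,0,0,0,1],[0,0,0,0,0,0,1],[0,0,0,0,0,0,1],[0,0,0,0,0,0,1]], "newtons": 20}}

```text
clock: 7.65
tool_pos: [0.6204, -0.2367, -0.0216]
eef_rot: [0.944, -0.33, 0.0, 0.0]
contact_force: [1.1, -0.8, 2.5]
opening: 0.146
finger_force: 20.0
```

{"api": "move_arm", "payload": {"motion": [[0,0,-10,0,0,0,1],[0,0,-40,0,0,0,1],[0,0,-80,0,0,0,1],[0,0,-110,0,0,-7,1],[0,0,-110,0,0,-14,1]]}}

```text
clock: 8.28
tool_pos: [0.6223, -0.2377, 0.0918]
eef_rot: [0.978, -0.21, 0.003, 0.001]
contact_force: [0.1, -0.1, -1.5]
opening: 0.142
finger_force: 20.0
```

```bash
python3 -c "
from h import *
go(.4920,.1543,.07,-7.8)"
```

```text
t 8.275 pos [ 0.6223 -0.2377  0.0918] F [ 0.07 -0.1  -1.54] open 0.142
shift mm [-280.1 -303.7   20. ] turn deg [  0.1  -0.4 -16.5]
```

{"api": "move_arm", "payload": {"motion": [[-33,-36,0,0,0,-5,1],[-70,-76,0,0,0,-10,1],[-110,-119,0,0,0,-16,1],[-150,-162,0,0,0,-16,1],[-190,-205,0,0,0,-16,1]]}}

```text
clock: 8.9
tool_pos: [0.5321, 0.0303, 0.0888]
eef_rot: [0.997, -0.074, 0.001, -0.0]
contact_force: [0.9, 0.6, -0.1]
opening: 0.144
finger_force: 19.9
```

```bash
python3 -c "
from h import *
go(.4920,.1543,.06,-7.8)"
```

```text
t 8.9 pos [0.5321 0.0303 0.0888] F [ 0.93  0.63 -0.07] open 0.144
shift mm [ -58.1 -116.6   28.8] turn deg [-0.  -0.1 -0.7]
```

{"api": "move_arm", "payload": {"motion": [[-20,-40,0,0,0,-0.5,1],[-40,-80,5,0,0,-0.5,1],[-58,-114,15,0,0,-0.5,1],[-58,-114,28,0,0,-0.5,1],[-58,-114,28,0,0,-0.5,1]]}}

```text
clock: 9.52
tool_pos: [0.4916, 0.1492, 0.0597]
eef_rot: [0.998, -0.07, -0.0, 0.001]
contact_force: [0.1, -0.7, 1.4]
opening: 0.142
finger_force: 20.0
```

{"api": "move_arm", "payload": {"motion": [[0,0,0,0,0,0,1],[0,0,0,0,0,0,1]]}}

```text
clock: 9.78
tool_pos: [0.4927, 0.1489, 0.0606]
eef_rot: [0.997, -0.071, 0.001, 0.0]
contact_force: [0.0, 1.1, 1.0]
opening: 0.144
finger_force: 20.0
```

```bash
python3 - <<'E'
from h import *
d=snap("scene");np.savez("s6",**d);save(d,"c6",(340,150,440,250),6)
go(.4920,.1543,.06,-7.8)
P=pts(d)[150:250,340:440].reshape(-1,3)
a=np.array([np.cos(-.1357),np.sin(-.1357)]);s=(P[:,:2]-[.589,.140])@a;l=(P[:,:2]-[.589,.140])@[-a[1],a[0]]
g=d["frame"][150:250,340:440].reshape(-1,3).astype(int).sum(1)
m=(abs(l)<.02)&(s<-.02)&(s>-.2)&(P[:,2]<.13)&(P[:,2]>.09)&(g>200)
print("strip pts",m.sum(),fit(P[m]),"s",np.percentile(s[m],[2,98]),"l",np.percentile(l[m],[5,50,95]),"z",np.percentile(P[m,2],[5,50,95]))
E
```

```text
t 9.825 pos [0.4925 0.1492 0.0605] F [ 0.93 -0.19 -0.02] open 0.146
shift mm [-1.2 -5.   0.5] turn deg [ 0.  -0.1 -0.3]
strip pts 134 (array([499.8, 156.9]), array([28.7, 71.3]), 81.8) s [-0.12533889 -0.05638747] l [-0.00918639 -0.00310665  0.00275849] z [0.10313586 0.10587085 0.10868003]
```

View pics/c6.png

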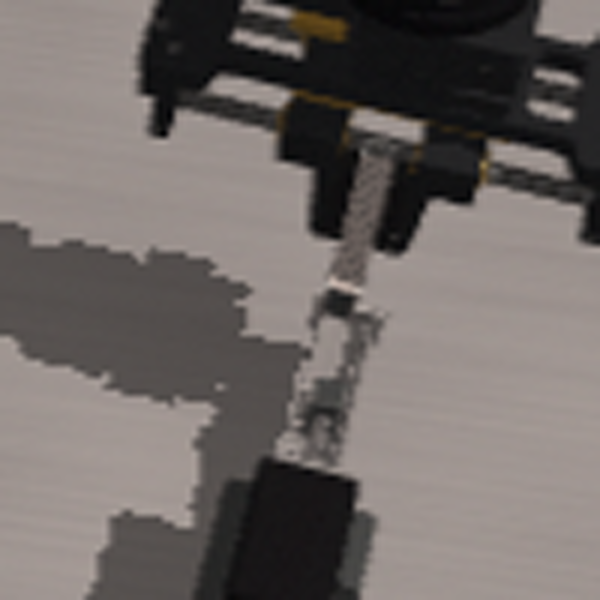

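The crop shows the strip held level and pointing along the tray, from (345,280) to (370,160). The tray floor is at (330,340), the pusher at (320,390) and the head below. The strip needs about 4.7 mm to the left, and then down to just above the nose plate.

{"api": "move_arm", "payload": {"motion": [[0,-4.7,10,0,0,-0.3,1],[0,-4.7,20,0,0,-0.3,1],[0,-4.7,30,0,0,-0.3,1],[0,-4.7,37,0,0,-0.3,1],[0,-4.7,37,0,0,-0.3,1]]}}

```text
clock: 10.45
tool_pos: [0.4921, 0.1545, 0.0224]
eef_rot: [0.998, -0.067, -0.001, 0.0]
contact_force: [0.2, 0.2, -0.2]
opening: 0.143
finger_force: 20.0
```

```bash
python3 - <<'E'
from h import *
d=snap("scene");np.savez("s7",**d)
go(.4920,.1540,.0234,-7.8)
P=pts(d)[150:250,340:440].reshape(-1,3)
a=np.array([np.cos(-.1357),np.sin(-.1357)]);s=(P[:,:2]-[.589,.140])@a;l=(P[:,:2]-[.589,.140])@[-a[1],a[0]]
g=d["frame"][150:250,340:440].reshape(-1,3).astype(int).sum(1)
for k in np.arange(-.12,-.028,.004):
    m=(abs(l)<.02)&(s>k)&(s<k+.004)&(P[:,2]<.085)&(P[:,2]>.025)
    if m.sum()>2:print(round(k,3),m.sum(),"l",np.percentile(l[m],[5,50,95]).round(4),"z",np.percentile(P[m,2],[5,50,95]).round(4))
E
```

```text
t 10.5 pos [0.4924 0.1546 0.0228] F [ 0.23 -1.46  0.06] open 0.141
shift mm [-0.3  0.6 -0.6] turn deg [0.  0.  0.1]
-0.12 5 l [-0.0031 -0.0005  0.0056] z [0.0654 0.067  0.0685]
-0.116 6 l [-0.0022  0.003   0.0066] z [0.0655 0.0675 0.0702]
-0.112 8 l [-0.0013  0.0042  0.0082] z [0.0662 0.0684 0.0696]
-0.108 6 l [-0.0035  0.0001  0.0059] z [0.0654 0.0683 0.0692]
-0.104 11 l [-0.0111 -0.0005  0.0096] z [0.0387 0.0673 0.0744]
-0.1 27 l [-0.0127  0.0007  0.0154] z [0.0283 0.039  0.0692]
-0.096 11 l [-0.0068  0.003   0.0129] z [0.0302 0.0669 0.0699]
-0.092 54 l [-0.016   0.0031  0.0156] z [0.0409 0.0698 0.0822]
-0.088 41 l [-0.0169 -0.0045  0.0187] z [0.0407 0.0687 0.0833]
-0.084 9 l [-0.0077 -0.0016  0.0117] z [0.0351 0.0423 0.0679]
-0.08 12 l [-0.0078  0.0001  0.009 ] z [0.0352 0.0665 0.07  ]
-0.076 10 l [-0.0068 -0.0001  0.01  ] z [0.0365 0.0679 0.0697]
-0.072 20 l [-0.0061  0.004   0.0107] z [0.0297 0.0435 0.0689]
-0.068 19 l [-0.0075  0.0014  0.0086] z [0.0307 0.0433 0.0686]
-0.064 26 l [-0.0074  0.0027  0.009 ] z [0.0409 0.0556 0.0688]
-0.06 16 l [-0.0064  0.0005  0.0106] z [0.0312 0.055  0.0691]
-0.056 7 l [-0.0093 -0.0065  0.011 ] z [0.0336 0.0412 0.042 ]
-0.052 5 l [-0.0051  0.0084  0.0112] z [0.0332 0.0415 0.052 ]
-0.048 13 l [-0.006   0.0004  0.0109] z [0.0372 0.0547 0.0591]
-0.044 13 l [-0.008   0.001   0.0107] z [0.0378 0.0535 0.0565]
-0.04 16 l [-0.0061  0.0019  0.0099] z [0.0331 0.0503 0.0565]
-0.036 25 l [-0.0075  0.0011  0.0097] z [0.0325 0.0461 0.056 ]
-0.032 13 l [-0.0043  0.0023  0.0099] z [0.0324 0.04   0.0505]
```

{"api": "move_arm", "payload": {"motion": [[2,0,0,0,0,0,1],[4,0,0,0,0,0,1],[4,0,0,0,0,0,1],[4,0,0,0,0,0,1]]}}

```text
clock: 11.0
tool_pos: [0.4965, 0.1542, 0.0232]
eef_rot: [0.998, -0.067, 0.0, 0.0]
contact_force: [-0.2, 0.4, 0.3]
opening: 0.142
finger_force: 20.0
```

{"api": "move_arm", "payload": {"motion": [[1.5,0,0,0,0,0,1],[1.5,0,0,0,0,0,1],[1.5,0,0,0,0,0,1]]}}

```text
clock: 11.38
tool_pos: [0.498, 0.154, 0.0231]
eef_rot: [0.998, -0.067, -0.0, 0.0]
contact_force: [0.3, -0.1, -0.4]
opening: 0.145
finger_force: 20.0
```

{"api": "move_arm", "payload": {"motion": [[1.5,0,0,0,0,0,1],[1.5,0,0,0,0,0,1],[1.5,0,0,0,0,0,1]]}}

```text
clock: 11.75
tool_pos: [0.4995, 0.1537, 0.0231]
eef_rot: [0.998, -0.067, -0.0, 0.0]
contact_force: [-0.9, 0.7, -0.9]
opening: 0.145
finger_force: 20.0
```

{"api": "move_arm", "payload": {"motion": [[1.5,0,0,0,0,0,1],[1.5,0,0,0,0,0,1],[1.5,0,0,0,0,0,1]]}}

```text
clock: 12.12
tool_pos: [0.5005, 0.1536, 0.023]
eef_rot: [0.998, -0.067, -0.0, 0.0]
contact_force: [-1.1, -0.0, 0.2]
opening: 0.14
finger_force: 20.0
```

{"api": "move_arm", "payload": {"motion": [[1.5,0,0,0,0,0,1],[1.5,0,0,0,0,0,1],[1.5,0,0,0,0,0,1]]}}

```text
clock: 12.5
tool_pos: [0.502, 0.1534, 0.023]
eef_rot: [0.998, -0.067, -0.0, 0.0]
contact_force: [-1.8, 1.0, 0.6]
opening: 0.142
finger_force: 20.0
```

{"api": "move_arm", "payload": {"motion": [[1.5,0,0,0,0,0,1],[1.5,0,0,0,0,0,1],[1.5,0,0,0,0,0,1]]}}

```text
clock: 12.88
tool_pos: [0.504, 0.1531, 0.0231]
eef_rot: [0.998, -0.067, 0.0, 0.0]
contact_force: [-2.6, 0.1, -0.0]
opening: 0.145
finger_force: 20.0
```

{"api": "move_arm", "payload": {"motion": [[1.5,0,0,0,0,0,1],[1.5,0,0,0,0,0,1],[1.5,0,0,0,0,0,1]]}}

```text
clock: 13.25
tool_pos: [0.5054, 0.153, 0.0231]
eef_rot: [0.998, -0.067, 0.0, 0.0]
contact_force: [-1.9, 0.8, 0.1]
opening: 0.146
finger_force: 20.0
```

{"api": "move_arm", "payload": {"motion": [[4,0,0,0,0,0,1],[8,0,0,0,0,0,1],[12,0,0,0,0,0,1],[16,0,0,0,0,0,1],[16,0,0,0,0,0,1]]}}

```text
clock: 13.88
tool_pos: [0.5217, 0.1508, 0.0231]
eef_rot: [0.998, -0.067, 0.0, -0.0]
contact_force: [-2.7, 0.9, 0.3]
opening: 0.146
finger_force: 20.0
```

{"api": "move_arm", "payload": {"motion": [[4,0,0,0,0,0,1],[8,0,0,0,0,0,1],[11,0,0,0,0,0,1],[11,0,0,0,0,0,1],[11,0,0,0,0,0,1]]}}

```text
clock: 14.5
tool_pos: [0.5321, 0.1493, 0.0231]
eef_rot: [0.998, -0.067, -0.0, 0.0]
contact_force: [-3.2, 1.0, 0.7]
opening: 0.143
finger_force: 20.0
```

```bash
python3 - <<'E'
from h import *
d=snap("scene");np.savez("s8",**d);e=snap("top");np.savez("t8",**e)
F=[r.get_state()["contact_force"]]
for _ in range(4):snap("scene");F.append(r.get_state()["contact_force"])
print(np.mean(F,0))
go(.5338,.1490,.0231,-7.8)
a=cv2.resize(d["frame"][170:240,360:430],(560,560),interpolation=cv2.INTER_CUBIC);cv2.imwrite("pics/c8.png",a[...,::-1])
P=pts(d)[150:250,340:440].reshape(-1,3)
a=np.array([np.cos(-.1357),np.sin(-.1357)]);s=(P[:,:2]-[.589,.140])@a;l=(P[:,:2]-[.589,.140])@[-a[1],a[0]]
for k in np.arange(-.108,-.0,.002):
    m=(abs(l)<.006)&(s>k)&(s<k+.002)&(P[:,2]<.085)&(P[:,2]>.025)
    if m.sum()>2:print(round(k,3),m.sum(),"l",np.percentile(l[m],[5,50,95]).round(4),"z",np.percentile(P[m,2],[5,50,95]).round(4))
E
```

```text
[-3.71666592  0.55870516  0.3132886 ]
t 14.8 pos [0.532  0.1493 0.0231] F [-3.79  0.25  0.05] open 0.143
shift mm [ 1.8  0.1 -0. ] turn deg [0.  0.  0.1]
-0.094 3 l [-0.0033  0.0036  0.0058] z [0.0688 0.069  0.0692]
-0.082 3 l [0.0016 0.0037 0.0057] z [0.0672 0.0686 0.0696]
-0.076 3 l [-0.0025 -0.0004  0.0043] z [0.068  0.0681 0.0695]
-0.074 3 l [0.0004 0.0025 0.0051] z [0.0677 0.0682 0.069 ]
-0.068 4 l [-0.0051 -0.0024  0.003 ] z [0.0362 0.0684 0.0698]
-0.066 4 l [-0.0026  0.0016  0.0039] z [0.0684 0.0689 0.0704]
-0.064 3 l [-0.0043 -0.0004  0.0043] z [0.036  0.0683 0.0691]
-0.062 3 l [-0.0026 -0.0021  0.0047] z [0.0656 0.0661 0.0705]
-0.06 4 l [-0.0012  0.0014  0.003 ] z [0.0666 0.0691 0.0702]
-0.056 5 l [-0.0049  0.0014  0.0055] z [0.0398 0.0687 0.0701]
-0.054 3 l [-0.0051 -0.0032  0.0015] z [0.0372 0.0674 0.0678]
-0.052 7 l [-0.0049 -0.0026  0.0047] z [0.0428 0.0691 0.0825]
-0.05 5 l [-0.0054 -0.0043  0.0021] z [0.0649 0.0692 0.0735]
-0.048 3 l [-0.002  -0.0014  0.0047] z [0.0661 0.0689 0.0694]
-0.046 4 l [-0.0048  0.002   0.0036] z [0.0351 0.0681 0.0696]
-0.044 3 l [-0.0051 -0.0
[... 201 characters left out ...]
0.0662 0.0675 0.0693]
-0.032 3 l [-0.005   0.0014  0.0035] z [0.0365 0.0678 0.0691]
-0.03 5 l [-0.0047 -0.0008  0.0038] z [0.038  0.0683 0.0697]
-0.028 3 l [-0.004  -0.0025 -0.0005] z [0.0635 0.0687 0.0696]
-0.026 6 l [-0.0014  0.003   0.0053] z [0.0527 0.0674 0.0686]
-0.024 7 l [-0.0005  0.0022  0.0055] z [0.0483 0.0542 0.0644]
-0.022 8 l [-0.0032 -0.0007  0.0035] z [0.0548 0.0626 0.0693]
-0.02 3 l [-0.0035  0.0015  0.0055] z [0.057  0.0686 0.0687]
-0.018 5 l [-0.0034 -0.0008  0.0042] z [0.056  0.0667 0.0696]
-0.016 4 l [-0.0026  0.0005  0.0041] z [0.0536 0.0552 0.0575]
-0.012 5 l [-0.0042 -0.0001  0.0019] z [0.0544 0.0559 0.0576]
-0.01 3 l [-0.0013  0.0028  0.0048] z [0.055  0.0568 0.0571]
```

View pics/c8.png

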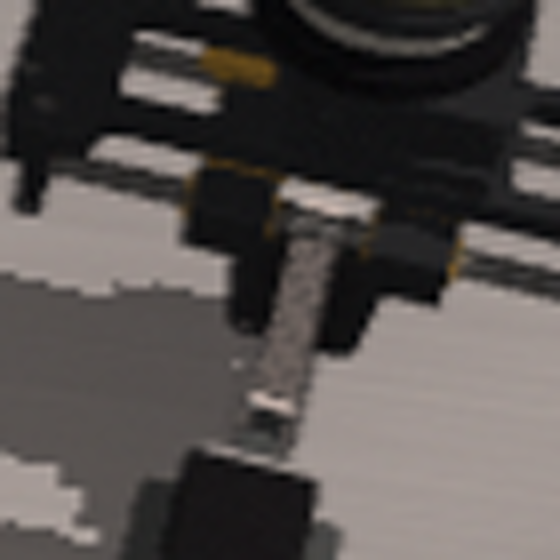

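The crop shows the strip pushing the pusher back; its rear end is at (270,400), near the mouth at (245,450), and the force is 3.7 N. I'll go 2 mm further and then lower by feel.

{"api": "move_arm", "payload": {"motion": [[1,0,0,0,0,0,1],[2,0,0,0,0,0,1],[2,0,0,0,0,0,1],[2,0,0,0,0,0,1]]}}

```text
clock: 15.3
tool_pos: [0.5342, 0.1491, 0.0231]
eef_rot: [0.998, -0.067, 0.0, 0.0]
contact_force: [-2.9, -0.4, 0.6]
opening: 0.147
finger_force: 20.0
```

{"api": "move_arm", "payload": {"motion": [[0,0,1,0,0,0,1],[0,0,2,0,0,0,1],[0,0,3,0,0,0,1],[0,0,4,0,0,0,1],[0,0,4,0,0,0,1]]}}

```text
clock: 15.92
tool_pos: [0.5342, 0.1491, 0.019]
eef_rot: [0.998, -0.067, -0.0, 0.0]
contact_force: [-2.6, 1.0, 1.3]
opening: 0.147
finger_force: 20.0
```

{"api": "move_arm", "payload": {"motion": [[0,0,0.7,0,0,0,1],[0,0,1.4,0,0,0,1],[0,0,2,0,0,0,1],[0,0,2,0,0,0,1]]}}

```text
clock: 16.42
tool_pos: [0.5342, 0.1491, 0.0171]
eef_rot: [0.998, -0.067, 0.0, 0.0]
contact_force: [-3.4, 0.3, 0.2]
opening: 0.141
finger_force: 20.0
```

{"api": "move_arm", "payload": {"motion": [[0,0,0.5,0,0,0,1],[0,0,1,0,0,0,1],[0,0,1,0,0,0,1]]}}

```text
clock: 16.8
tool_pos: [0.5342, 0.1491, 0.0161]
eef_rot: [0.998, -0.067, 0.0, 0.0]
contact_force: [-4.0, 0.7, 2.0]
opening: 0.146
finger_force: 20.0
```

{"api": "move_arm", "payload": {"motion": [[0,0,0.5,0,0,0,1],[0,0,1,0,0,0,1],[0,0,1.5,0,0,0,1],[0,0,1.5,0,0,0,1]]}}

```text
clock: 17.3
tool_pos: [0.5342, 0.1491, 0.0146]
eef_rot: [0.998, -0.067, 0.0, 0.0]
contact_force: [-2.6, 0.6, 0.3]
opening: 0.144
finger_force: 20.0
```

{"api": "move_arm", "payload": {"motion": [[0,0,0.5,0,0,0,1],[0,0,1,0,0,0,1],[0,0,1.5,0,0,0,1],[0,0,1.5,0,0,0,1]]}}

```text
clock: 17.8
tool_pos: [0.5342, 0.149, 0.013]
eef_rot: [0.998, -0.067, 0.0, 0.0]
contact_force: [-3.6, -0.5, 1.0]
opening: 0.149
finger_force: 20.0
```

Free so far; the floor should be about 2.5 mm lower.

{"api": "move_arm", "payload": {"motion": [[0,0,0.5,0,0,0,1],[0,0,1,0,0,0,1],[0,0,1.5,0,0,0,1],[0,0,1.5,0,0,0,1]]}}

```text
clock: 18.3
tool_pos: [0.5342, 0.1491, 0.0116]
eef_rot: [0.998, -0.067, 0.0, 0.0]
contact_force: [-3.4, 0.8, 2.3]
opening: 0.147
finger_force: 20.0
```

{"api": "move_arm", "payload": {"motion": [[0,0,0.4,0,0,0,1],[0,0,0.7,0,0,0,1],[0,0,0.7,0,0,0,1]]}}

```text
clock: 18.68
tool_pos: [0.5342, 0.1491, 0.0109]
eef_rot: [0.998, -0.067, 0.0, 0.0]
contact_force: [-4.0, -0.2, 0.9]
opening: 0.145
finger_force: 20.0
```

```bash
python3 - <<'E'
from h import *
F=[]
for _ in range(4):snap("scene");F.append(r.get_state()["contact_force"])
print(np.mean(F,0));go(.5342,.149,.0104,-7.8)
E
```

```text
[-3.67807306  0.90310458  1.48762952]
t 18.875 pos [0.5342 0.1491 0.0109] F [-3.48  1.41  1.97] open 0.144
shift mm [0.  0.1 0.5] turn deg [ 0.  -0.   0.1]
```

{"api": "move_arm", "payload": {"motion": [[0,0,0.3,0,0,0,1],[0,0,0.6,0,0,0,1],[0,0,0.6,0,0,0,1]]}}

```text
clock: 19.25
tool_pos: [0.5342, 0.1491, 0.0104]
eef_rot: [0.998, -0.067, 0.0, 0.0]
contact_force: [-3.6, 0.4, 2.6]
opening: 0.146
finger_force: 20.0
```

{"api": "move_arm", "payload": {"motion": [[0,0,0.3,0,0,0,1],[0,0,0.5,0,0,0,1],[0,0,0.5,0,0,0,1]]}}

```text
clock: 19.62
tool_pos: [0.5342, 0.1491, 0.0103]
eef_rot: [0.998, -0.067, 0.0, -0.0]
contact_force: [-4.2, 0.5, 6.4]
opening: 0.148
finger_force: 20.0
```

```bash
python3 - <<'E'
from h import *
F=[]
for _ in range(4):snap("scene");F.append(r.get_state()["contact_force"])
print(np.mean(F,0));go(.5342,.149,.0104,-7.8)
E
```

```text
[-4.11486327  0.22724531  6.95123211]
t 19.825 pos [0.5342 0.1491 0.0103] F [-3.89  0.6   6.3 ] open 0.146
shift mm [-0.   0.1 -0.1] turn deg [-0.  -0.   0.1]
```

Floor felt: 6.9 N at the predicted height. Before letting go I'll bring the strip forward gently onto the nose plate, so the spring doesn't snap it forward.

{"api": "move_arm", "payload": {"motion": [[-0.4,0,-0.4,0,0,0,1],[-0.8,0,-0.4,0,0,0,1],[-1.2,0,-0.4,0,0,0,1],[-1.2,0,-0.4,0,0,0,1]]}}

```text
clock: 20.32
tool_pos: [0.5337, 0.1492, 0.0103]
eef_rot: [0.998, -0.067, 0.001, -0.0]
contact_force: [-1.2, -0.1, 3.9]
opening: 0.144
finger_force: 20.0
```

{"api": "move_arm", "payload": {"motion": [[-0.3,0,0,0,0,0,1],[-0.6,0,0,0,0,0,1],[-0.6,0,0,0,0,0,1]]}}

```text
clock: 20.7
tool_pos: [0.5327, 0.1493, 0.0103]
eef_rot: [0.998, -0.067, 0.0, -0.0]
contact_force: [-1.9, 0.5, 3.5]
opening: 0.145
finger_force: 20.0
```

{"api": "move_arm", "payload": {"motion": [[-0.3,0,0,0,0,0,1],[-0.5,0,0,0,0,0,1],[-0.5,0,0,0,0,0,1]]}}

```text
clock: 21.08
tool_pos: [0.5322, 0.1494, 0.0103]
eef_rot: [0.998, -0.067, 0.0, -0.0]
contact_force: [-0.8, -0.0, 5.7]
opening: 0.147
finger_force: 20.0
```

{"api": "move_arm", "payload": {"motion": [[-0.3,0,0,0,0,0,1],[-0.5,0,0,0,0,0,1],[-0.5,0,0,0,0,0,1]]}}

```text
clock: 21.45
tool_pos: [0.5322, 0.1494, 0.0103]
eef_rot: [0.998, -0.067, 0.001, -0.0]
contact_force: [1.7, -0.2, 3.1]
opening: 0.146
finger_force: 20.0
```

{"api": "move_arm", "payload": {"motion": [[-0.3,0,0,0,0,0,1],[-0.5,0,0,0,0,0,1],[-0.5,0,0,0,0,0,1]]}}

```text
clock: 21.82
tool_pos: [0.5322, 0.1494, 0.0104]
eef_rot: [0.998, -0.067, 0.001, -0.0]
contact_force: [3.6, -1.6, 2.0]
opening: 0.148
finger_force: 20.0
```

Touching the nose now (Fx has turned positive). Letting go and lifting.

{"api": "move_arm", "payload": {"motion": [[0.5,0,0,0,0,0,0.9],[0.5,0,0,0,0,0,0.6],[0.5,0,0,0,0,0,0.6],[0.5,0,0,0,0,0,0.6],[0.5,0,0,0,0,0,0.6]]}}

```text
clock: 22.45
tool_pos: [0.5308, 0.1495, 0.01]
eef_rot: [0.998, -0.067, -0.0, 0.0]
contact_force: [0.3, -0.1, 0.1]
opening: 0.403
finger_force: 0.0
```

{"api": "move_arm", "payload": {"motion": [[0,0,-5,0,0,0,0.6],[0,0,-20,0,0,0,0.6],[0,0,-50,0,0,0,0.6],[-40,0,-80,0,0,0,0.7],[-90,0,-90,0,0,0,1]]}}

```text
clock: 23.08
tool_pos: [0.4435, 0.1621, 0.1026]
eef_rot: [0.998, -0.068, 0.003, -0.001]
contact_force: [-0.9, 0.4, -0.1]
opening: 0.206
finger_force: 0.0
```

{"api": "move_arm", "payload": {"motion": [[-50,0,0,0,0,0,1],[-50,0,0,0,0,0,1],[-50,0,0,0,0,0,1]]}}

```text
clock: 23.45
tool_pos: [0.3943, 0.1687, 0.1009]
eef_rot: [0.998, -0.067, 0.001, -0.001]
contact_force: [-0.1, 0.6, -0.3]
opening: 0.007
finger_force: 0.0
```

```bash
python3 - <<'E'
from h import *
d=snap("scene");np.savez("s9",**d);save(d,"c9",(360,170,430,240),8)
P=pts(d)[150:250,340:440].reshape(-1,3)
a=np.array([np.cos(-.1357),np.sin(-.1357)]);s=(P[:,:2]-[.589,.140])@a;l=(P[:,:2]-[.589,.140])@[-a[1],a[0]]
for k in np.arange(-.108,-.0,.004):
    m=(abs(l)<.02)&(s>k)&(s<k+.004)&(P[:,2]<.085)&(P[:,2]>.025);t=m&(P[:,2]>.05)
    if m.sum()>2:print(round(k,3),m.sum(),"l",np.percentile(l[m],[5,50,95]).round(4),"z",np.percentile(P[m,2],[5,50,95]).round(4),t.sum(),"top l",np.percentile(l[t],[5,95]).round(4) if t.any() else "")
M=[.589,.140];print("inner nose from feel s",(np.array([.5322,.1494])-M)@a-.040)
# staging: finger axis 25 mm ahead of the nose outer face, tip at 29 mm
c=np.array([.5322,.1494])-a*(.040+.004+.009+.015);print(c);go(c[0],c[1],-.006,-7.8)
E
```

```text
-0.104 5 l [-0.0131 -0.0087  0.0114] z [0.0382 0.0391 0.0401] 0 top l 
-0.1 17 l [-0.013  -0.005   0.0158] z [0.0267 0.0373 0.0446] 1 top l [0.0003 0.0003]
-0.096 13 l [-0.0094  0.0026  0.0098] z [0.0355 0.0529 0.0568] 8 top l [-0.0011  0.0074]
-0.092 14 l [-0.0068  0.0003  0.0108] z [0.0329 0.0534 0.0571] 8 top l [-0.0031  0.008 ]
-0.088 9 l [-0.0083 -0.0003  0.0098] z [0.0398 0.0548 0.0562] 5 top l [-0.0032  0.0044]
-0.084 13 l [-0.007   0.0056  0.012 ] z [0.0401 0.0541 0.0567] 8 top l [-0.0012  0.0084]
-0.08 12 l [-0.0074 -0.0035  0.0049] z [0.0319 0.0538 0.0558] 7 top l [-0.0036  0.0055]
-0.076 10 l [-0.0082  0.0033  0.0115] z [0.0391 0.0497 0.0578] 5 top l [-0.0023  0.0063]
-0.072 11 l [-0.0066  0.005   0.0115] z [0.0349 0.0556 0.058 ] 6 top l [-0.0001  0.0078]
-0.068 14 l [-0.0077 -0.0002  0.007 ] z [0.0308 0.0558 0.0575] 10 top l [-0.003   0.0075]
-0.064 12 l [-0.0087  0.001   0.0114] z [0.0414 0.0543 0.057 ] 7 top l [-0.0025  0.0072]
-0.06 9 l [-0.007   0.0027  0.0114] z [0.0344 0.0547 0.057 ] 5 top l [-0.002   0.0074]
-0.056 13 l [-0.0081  0.0009  0.0097] z [0.036  0.0555 0.
[... 496 characters left out ...]
  0.0033  0.0095] z [0.0362 0.055  0.057 ] 8 top l [-0.0028  0.0077]
-0.028 11 l [-0.0084 -0.0001  0.0102] z [0.035  0.0539 0.0574] 6 top l [-0.0024  0.0085]
-0.024 15 l [-0.0051  0.0044  0.0117] z [0.0406 0.0546 0.0578] 11 top l [-0.0032  0.0077]
-0.02 8 l [-0.0084  0.0022  0.0098] z [0.0407 0.0542 0.0576] 5 top l [-0.0026  0.008 ]
-0.016 8 l [-0.0027  0.0005  0.0043] z [0.0524 0.0547 0.0578] 8 top l [-0.0027  0.0043]
-0.012 8 l [-0.003   0.0039  0.0077] z [0.055  0.0568 0.0585] 8 top l [-0.003   0.0077]
inner nose from feel s -0.09754949925644174
[0.46482513 0.15859931]
t 23.5 pos [0.3947 0.1686 0.1007] F [ 0.13 -0.78 -0.93] open 0.003
shift mm [ 70.5   0.6 106.9] turn deg [-0.1 -0.2  0. ]
```

View pics/c9.png

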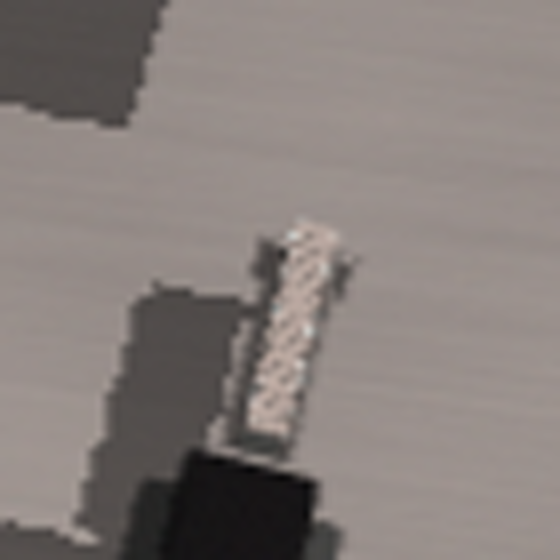

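The crop shows the strip lying level in the tray from (315,225) to (268,430), behind the nose plate, which spans (265,260)-(345,265). Its top is at 56 mm along its whole length, so it is seated. Next I'll bring the shut fingers down in front of the nose.

{"api": "move_arm", "payload": {"motion": [[20,0,20,0,0,0,1],[45,0,50,0,0,0,1],[65,0,80,0,0,0,1],[70,0,107,0,0,0,1],[70,0,107,0,0,0,1]], "newtons": 30}}

```text
clock: 24.12
tool_pos: [0.4628, 0.1579, -0.0083]
eef_rot: [0.998, -0.068, -0.001, 0.001]
contact_force: [-0.4, 0.3, 0.7]
opening: 0.005
finger_force: 0.0
```

{"api": "move_arm", "payload": {"motion": [[0,0,0,0,0,0,1],[0,0,0,0,0,0,1],[0,0,0,0,0,0,1]]}}

```text
clock: 24.5
tool_pos: [0.4624, 0.1592, -0.0059]
eef_rot: [0.998, -0.067, 0.001, -0.0]
contact_force: [-0.4, 0.0, -0.5]
opening: 0.006
finger_force: 0.0
```

```bash
python3 -c "
from h import *
a=np.array([np.cos(-.1357),np.sin(-.1357)]);c=np.array([.5322,.1494])-a*.053
go(c[0],c[1],-.007,-7.8)"
```

```text
t 24.5 pos [ 0.4624  0.1592 -0.0059] F [-0.35  0.03 -0.54] open 0.006
shift mm [17.5  0.3  1.1] turn deg [-0.  -0.1  0.1]
```

{"api": "move_arm", "payload": {"motion": [[5,0,1,0,0,0,1],[10,0,1,0,0,0,1],[13,0,1,0,0,0,1],[15,0,1,0,0,0,1],[15,0,1,0,0,0,1]]}}

```text
clock: 25.12
tool_pos: [0.477, 0.1567, -0.0078]
eef_rot: [0.998, -0.067, 0.0, 0.0]
contact_force: [-1.2, -0.6, -0.6]
opening: 0.005
finger_force: 0.0
```

{"api": "move_arm", "payload": {"motion": [[1,0,0,0,0,0,1],[2,0,0,0,0,0,1],[3,0,0,0,0,0,1],[3,0,0,0,0,0,1]]}}

```text
clock: 25.62
tool_pos: [0.4787, 0.1565, -0.0078]
eef_rot: [0.998, -0.067, -0.001, 0.0]
contact_force: [-2.7, 0.8, 0.6]
opening: 0.004
finger_force: 1.4
```

{"api": "move_arm", "payload": {"motion": [[1,0,0,0,0,0,1],[2,0,0,0,0,0,1],[2,0,0,0,0,0,1]]}}

```text
clock: 26.0
tool_pos: [0.4786, 0.1565, -0.0079]
eef_rot: [0.998, -0.067, -0.003, 0.0]
contact_force: [-5.7, 1.3, 5.7]
opening: 0.001
finger_force: 3.4
```

{"api": "move_arm", "payload": {"motion": [[1,0,0,0,0,0,1],[2,0,0,0,0,0,1],[2,0,0,0,0,0,1]]}}

```text
clock: 26.38
tool_pos: [0.4785, 0.1565, -0.0079]
eef_rot: [0.998, -0.066, -0.005, 0.0]
contact_force: [-9.3, 2.5, 8.7]
opening: 0.006
finger_force: 5.0
```

{"api": "move_arm", "payload": {"motion": [[1,0,0,0,0,0,1],[2,0,0,0,0,0,1],[2,0,0,0,0,0,1]]}}

```text
clock: 26.75
tool_pos: [0.4784, 0.1564, -0.0079]
eef_rot: [0.998, -0.066, -0.007, 0.001]
contact_force: [-12.6, 2.9, 9.6]
opening: 0.006
finger_force: 6.6
```

{"api": "move_arm", "payload": {"motion": [[1,0,-1,0,0,0,1],[2,0,-2,0,0,0,1],[3,0,-2,0,0,0,1],[3,0,-2,0,0,0,1]]}}

```text
clock: 27.25
tool_pos: [0.4782, 0.1563, -0.0076]
eef_rot: [0.998, -0.065, -0.01, 0.001]
contact_force: [-13.9, 5.2, -3.4]
opening: 0.005
finger_force: 7.4
```

{"api": "move_arm", "payload": {"motion": [[1,0,0,0,0,0,1],[2,0,0,0,0,0,1],[2,0,0,0,0,0,1]]}}

```text
clock: 27.62
tool_pos: [0.478, 0.1563, -0.0076]
eef_rot: [0.998, -0.065, -0.011, 0.001]
contact_force: [-17.3, 5.4, -0.2]
opening: 0.006
finger_force: 9.0
```

{"api": "move_arm", "payload": {"motion": [[1,0,0,0,0,0,1],[2,0,0,0,0,0,1],[2,0,0,0,0,0,1]]}}

```text
clock: 28.0
tool_pos: [0.4779, 0.1563, -0.0076]
eef_rot: [0.998, -0.064, -0.013, 0.002]
contact_force: [-20.6, 7.0, 3.0]
opening: 0.008
finger_force: 10.6
```

{"api": "move_arm", "payload": {"motion": [[1,0,0,0,0,0,1],[2,0,0,0,0,0,1],[2,0,0,0,0,0,1]]}}

```text
clock: 28.38
tool_pos: [0.4795, 0.156, -0.0076]
eef_rot: [0.998, -0.064, -0.014, 0.002]
contact_force: [-20.9, 7.1, 3.4]
opening: 0.005
finger_force: 10.9
```

{"api": "move_arm", "payload": {"motion": [[1,0,0,0,0,0,1],[2,0,0,0,0,0,1],[2,0,0,0,0,0,1]]}}

```text
clock: 28.75
tool_pos: [0.4815, 0.1558, -0.0076]
eef_rot: [0.998, -0.064, -0.014, 0.002]
contact_force: [-21.0, 6.5, 3.9]
opening: 0.002
finger_force: 10.9
```

{"api": "move_arm", "payload": {"motion": [[2,0,0,0,0,0,1],[5,0,0,0,0,0,1],[8,0,0,0,0,0,1],[11,0,0,0,0,0,1],[14,0,0,0,0,0,1]]}}

```text
clock: 29.38
tool_pos: [0.4952, 0.1539, -0.0076]
eef_rot: [0.998, -0.065, -0.014, 0.001]
contact_force: [-22.3, 6.2, 5.5]
opening: 0.003
finger_force: 11.1
```

{"api": "move_arm", "payload": {"motion": [[3,0,0,0,0,0,1],[6,0,0,0,0,0,1],[9,0,0,0,0,0,1],[12,0,0,0,0,0,1],[15,0,0,0,0,0,1]]}}

```text
clock: 30.0
tool_pos: [0.5103, 0.152, -0.0076]
eef_rot: [0.998, -0.065, -0.014, 0.001]
contact_force: [-21.7, 4.8, 6.7]
opening: 0.001
finger_force: 11.2
```

{"api": "move_arm", "payload": {"motion": [[3,0,0,0,0,0,1],[6,0,0,0,0,0,1],[9,0,0,0,0,0,1],[12,0,0,0,0,0,1],[15,0,0,0,0,0,1]]}}

```text
clock: 30.62
tool_pos: [0.5252, 0.1499, -0.0076]
eef_rot: [0.998, -0.065, -0.014, 0.001]
contact_force: [-20.8, 4.6, 8.7]
opening: 0.006
finger_force: 11.2
```

{"api": "move_arm", "payload": {"motion": [[3,0,0,0,0,0,1],[6,0,0,0,0,0,1],[9,0,0,0,0,0,1],[12,0,0,0,0,0,1],[15,0,0,0,0,0,1]]}}

```text
clock: 31.25
tool_pos: [0.5404, 0.148, -0.0076]
eef_rot: [0.998, -0.065, -0.014, 0.001]
contact_force: [-22.0, 4.7, 9.9]
opening: 0.006
finger_force: 11.2
```

{"api": "move_arm", "payload": {"motion": [[3,0,0,0,0,0,1],[6,0,0,0,0,0,1],[9,0,0,0,0,0,1],[12,0,0,0,0,0,1],[15,0,0,0,0,0,1]]}}

```text
clock: 31.88
tool_pos: [0.5554, 0.1459, -0.0077]
eef_rot: [0.998, -0.065, -0.013, 0.001]
contact_force: [-22.0, 4.1, 10.3]
opening: 0.003
finger_force: 11.2
```

{"api": "move_arm", "payload": {"motion": [[3,0,-0.6,0,0,0,1],[6,0,-1.2,0,0,0,1],[9,0,-1.2,0,0,0,1],[11,0,-1.2,0,0,0,1],[12,0,-1.2,0,0,0,1]]}}

```text
clock: 32.5
tool_pos: [0.5663, 0.1445, -0.0075]
eef_rot: [0.998, -0.065, -0.014, 0.001]
contact_force: [-20.8, 3.6, 3.5]
opening: 0.008
finger_force: 11.1
```

{"api": "move_arm", "payload": {"motion": [[0.7,0,0,0,0,0,1],[1.4,0,0,0,0,0,1],[2,0,0,0,0,0,1]]}}

```text
clock: 32.88
tool_pos: [0.5683, 0.1442, -0.0075]
eef_rot: [0.998, -0.065, -0.014, 0.001]
contact_force: [-22.2, 4.0, 4.3]
opening: 0.006
finger_force: 11.1
```

```bash
python3 - <<'E'
from h import *
d=snap("scene");np.savez("s10",**d)
P=pts(d)[190:290,330:430].reshape(-1,3)
a=np.array([np.cos(-.1357),np.sin(-.1357)]);s=(P[:,:2]-[.589,.140])@a;l=(P[:,:2]-[.589,.140])@[-a[1],a[0]]
for k in np.arange(-.04,.012,.002):
    m=(abs(l)<.02)&(s>k)&(s<k+.002)&(P[:,2]<.1)&(P[:,2]>.018)
    if m.sum()>2:print(round(k,3),m.sum(),"z",np.percentile(P[m,2],[5,50,95]).round(3))
go(.5735,.143,-.0065,-7.8)
E
```

```text
-0.028 3 z [0.05  0.072 0.074]
-0.026 6 z [0.071 0.073 0.074]
-0.012 15 z [0.052 0.059 0.072]
-0.01 18 z [0.054 0.064 0.072]
0.0 3 z [0.067 0.068 0.068]
0.002 9 z [0.069 0.071 0.072]
0.004 8 z [0.07  0.071 0.072]
0.006 9 z [0.069 0.071 0.073]
0.008 14 z [0.069 0.071 0.073]
0.01 12 z [0.07  0.071 0.083]
t 32.925 pos [ 0.5684  0.1442 -0.0076] F [-21.54   4.29   4.71] open 0.004
shift mm [ 5.2  0.5 -1.2] turn deg [0.3 1.6 0.3]
```

{"api": "move_arm", "payload": {"motion": [[1,0,0,0,0,0,1],[2,0,0,0,0,0,1],[3,0,0,0,0,0,1],[3,0,0,0,0,0,1]]}}

```text
clock: 33.42
tool_pos: [0.5715, 0.1438, -0.0075]
eef_rot: [0.998, -0.066, -0.014, 0.001]
contact_force: [-20.8, 5.4, 4.7]
opening: 0.005
finger_force: 10.9
```

{"api": "move_arm", "payload": {"motion": [[0.7,0,0,0,0,0,1],[1.5,0,0,0,0,0,1],[1.5,0,0,0,0,0,1]]}}

```text
clock: 33.8
tool_pos: [0.573, 0.1435, -0.0075]
eef_rot: [0.998, -0.066, -0.014, 0.001]
contact_force: [-21.3, 4.4, 4.3]
opening: 0.008
finger_force: 10.9
```

{"api": "move_arm", "payload": {"motion": [[0.5,0,0,0,0,0,1],[1,0,0,0,0,0,1],[1,0,0,0,0,0,1]]}}

```text
clock: 34.17
tool_pos: [0.5739, 0.1435, -0.0075]
eef_rot: [0.998, -0.066, -0.014, 0.001]
contact_force: [-21.4, 3.9, 4.1]
opening: 0.006
finger_force: 11.0
```

Not at the stop yet, so I'll go on in 1 mm steps.

{"api": "move_arm", "payload": {"motion": [[0.5,0,0,0,0,0,1],[1,0,0,0,0,0,1],[1,0,0,0,0,0,1]]}}

```text
clock: 34.55
tool_pos: [0.5749, 0.1433, -0.0075]
eef_rot: [0.998, -0.066, -0.014, 0.001]
contact_force: [-21.1, 3.5, 3.8]
opening: 0.005
finger_force: 11.0
```

{"api": "move_arm", "payload": {"motion": [[0.5,0,0,0,0,0,1],[1,0,0,0,0,0,1],[1,0,0,0,0,0,1]]}}

```text
clock: 34.92
tool_pos: [0.5759, 0.1431, -0.0075]
eef_rot: [0.998, -0.066, -0.014, 0.001]
contact_force: [-22.1, 4.6, 4.7]
opening: 0.004
finger_force: 11.0
```

{"api": "move_arm", "payload": {"motion": [[0.5,0,0,0,0,0,1],[1,0,0,0,0,0,1],[1,0,0,0,0,0,1]]}}

```text
clock: 35.3
tool_pos: [0.5769, 0.143, -0.0075]
eef_rot: [0.998, -0.066, -0.014, 0.001]
contact_force: [-21.1, 4.4, 4.7]
opening: 0.007
finger_force: 11.0
```

{"api": "move_arm", "payload": {"motion": [[0.5,0,0,0,0,0,1],[1,0,0,0,0,0,1],[1,0,0,0,0,0,1]]}}

```text
clock: 35.67
tool_pos: [0.5775, 0.143, -0.0075]
eef_rot: [0.998, -0.066, -0.015, 0.001]
contact_force: [-21.7, 4.7, 5.8]
opening: 0.006
finger_force: 11.4
```

{"api": "move_arm", "payload": {"motion": [[0.5,0,0,0,0,0,1],[1,0,0,0,0,0,1],[1,0,0,0,0,0,1]]}}

```text
clock: 36.05
tool_pos: [0.5774, 0.1429, -0.0075]
eef_rot: [0.998, -0.066, -0.016, 0.001]
contact_force: [-23.4, 4.6, 7.7]
opening: 0.003
finger_force: 12.3
```

{"api": "move_arm", "payload": {"motion": [[0.5,0,0,0,0,0,1],[1,0,0,0,0,0,1],[1,0,0,0,0,0,1]]}}

```text
clock: 36.42
tool_pos: [0.5773, 0.1429, -0.0076]
eef_rot: [0.998, -0.065, -0.017, 0.001]
contact_force: [-25.2, 4.6, 8.9]
opening: 0.002
finger_force: 13.2
```

The force is climbing and the position has stalled at x 0.5775, so the tray is home. I'll back off and check.

{"api": "move_arm", "payload": {"motion": [[-8,0,0,0,0,0,1],[-25,0,0,0,0,0,1],[-60,0,0,0,0,0,1],[-100,0,-30,0,0,0,1],[-130,0,-80,0,0,0,1]]}}

```text
clock: 37.05
tool_pos: [0.4648, 0.1579, 0.0752]
eef_rot: [0.998, -0.067, -0.001, 0.001]
contact_force: [0.9, 0.4, 1.0]
opening: 0.005
finger_force: 0.0
```

{"api": "move_arm", "payload": {"motion": [[0,0,-20,0,0,0,1],[0,0,-20,0,0,0,1],[0,0,-20,0,0,0,1],[0,0,-20,0,0,0,1],[0,0,-20,0,0,0,1]]}}

```text
clock: 37.67
tool_pos: [0.4663, 0.1579, 0.0946]
eef_rot: [0.998, -0.067, -0.001, 0.0]
contact_force: [-0.0, -0.4, 0.1]
opening: 0.002
finger_force: 0.0
```

```bash
python3 - <<'E'
from h import *
d=snap("scene");e=snap("top")
a=cv2.resize(d["frame"],(640,400));cv2.imwrite("pics/c11.png",np.vstack([a[120:330],cv2.resize(d["frame"][190:255,340:420],(640,390),interpolation=cv2.INTER_CUBIC)])[...,::-1])
s=r.get_state();print(s["clock"],s["tool_pos"],s["contact_force"])
P=pts(d)[190:290,330:430].reshape(-1,3)
a=np.array([np.cos(-.1357),np.sin(-.1357)]);q=(P[:,:2]-[.589,.140])@a;l=(P[:,:2]-[.589,.140])@[-a[1],a[0]]
for k in np.arange(-.016,.01,.002):
    m=(abs(l)<.02)&(q>k)&(q<k+.002)&(P[:,2]<.1)&(P[:,2]>.015)
    if m.sum()>2:print(round(k,3),m.sum(),"z",np.percentile(P[m,2],[5,50,95]).round(3))
E
```

```text
37.775 [0.46636185 0.15802622 0.09486231] [-0.01808463 -0.25766411  0.36683818]
0.0 4 z [0.068 0.07  0.071]
0.002 8 z [0.069 0.069 0.071]
0.004 11 z [0.07  0.071 0.073]
0.006 7 z [0.069 0.071 0.072]
0.008 14 z [0.07  0.072 0.073]
```

View pics/c11.png

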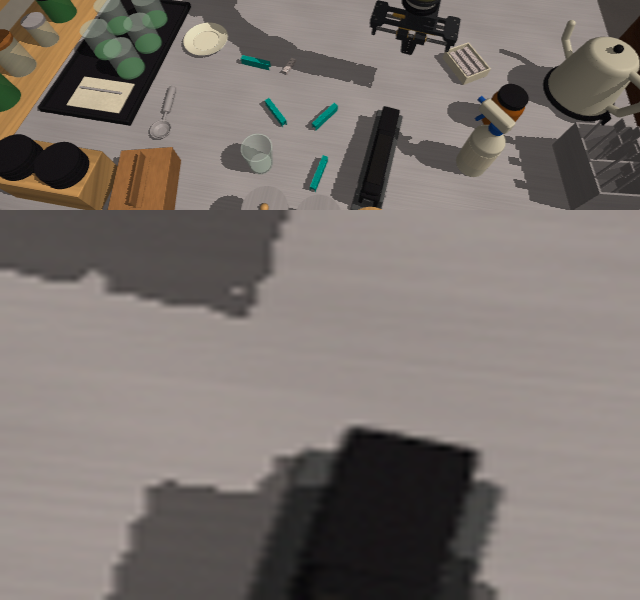

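The picture shows the tray fully inside the head: nothing projects in front of the mouth edge at (415,440). The other things on the counter are where they were, and the arm is clear.

```bash
python3 -c "
from plant import finish_job
print(finish_job())"
```

```text
the job is handed in; nothing more can be done
None
```

The tall strip is seated crown up in the tray, the tray is home in the stapler, everything else on the counter looks undisturbed, and the job is handed in at about 38 s; it returned no verdict.

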